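# Tuck a carrier strip under the lapped leaf of a vacuum stage and hold it flat

## Task

On the grey pump box press the biggest of the three keys fully down and let it up, then the smallest, leaving the middle one alone. Then pick up the loose aluminium strip and slide its long free edge about 20 mm under the hinged leaf of the black stage, square and centred, without lifting the leaf. Finish while holding: the gripper is still pressing the strip firmly flat on the bed, and the other things stand where they were.

Things in the scene. Friction and masses are not known exactly. Their poses are not given: they have to be found in the camera images.
- stage: fixed black block with a light insulating band, base 180 x 170 mm; its flat dark bed (150 along x, 140 along y) is 60 mm above the origin, which is the centre of the underside on the table. The leaf is hinged at its +x end and the strip slides in along +x. A fixed bar under the hinge, from x = +64 mm, stops the strip
- bed (a point): centre of the top face of the stage's bed; axes as the stage's
- leaf (a joint): hinge angle of the aluminium leaf in rad, 0 when lying down, grows as it is lifted; a weak spring holds it down, 1.5 N at its edge begins to lift it. The leaf is 130 mm wide and 2.5 mm thick, its flat part spans x = +30 to +70 mm of the stage with its underside 7 mm above the bed; lifted more than 0.08 rad (3 mm at its edge) counts as lifted
- leaf_edge (a point): middle of the front (-x) edge of the flat part of the leaf, at its underside: stage x = +30 mm, 7 mm above the bed. From there a lead-in lip rises forward at about 35 degrees, 7 mm further towards -x
- strip: loose aluminium plate 90 (x) x 130 (y) x 4 mm, about 0.18 kg, lying flat on the table; origin at the centre of its underside. An upright rib stands on it, 40 (x) x 12 (y) mm, centred at x = -20 mm, its top 34 mm above the origin (30 mm above the plate): pinch it across y. The rib is nearer the -x edge; the long free edge to tuck is at x = +45 mm
- strip_edge (a point): middle of the strip's free long edge (+x edge), at its underside
- strip_rib (a point): centre of the top of the strip's rib
- pump_box: fixed grey box 170 (x) x 76 (y) x 34 mm, origin at the centre of its underside; three round black spring keys stand in a row along its x axis: big at x = +54 mm, middle at 0, small at -50 mm
- key_big (a joint): travel of the biggest key (36 mm across), 0 up to 0.006 m fully down at 4.5 N; springs back; counts as pressed beyond 0.004
- key_big_top (a point): centre of the top face of the biggest key
- key_small (a joint): travel of the smallest key (20 mm across), 0 up to 0.006 m fully down at 4.5 N; springs back; counts as pressed beyond 0.004
- key_small_top (a point): centre of the top face of the smallest key
- key_mid (a joint): travel of the middle key (28 mm across), the same spring; not to be pressed
- well_plate: bystander: clear tray 86 x 127 x 16 mm, origin at the centre of its underside
- bottle: bystander: amber bottle 56 mm across, 120 mm tall, origin at the centre of its underside
- beaker: bystander: glass beaker 60 mm across, 70 mm tall, origin at the centre of its underside
- driver: bystander: screwdriver with a black handle, 170 mm long, lying
- frame_block: bystander: open aluminium frame block 85 x 125 x 50 mm, origin at the centre of its underside
- jar: bystander: white jar 48 mm across, 60 mm tall, origin at the centre of its underside

How it is judged:
On the way, in this order (a step that is already met when the one before it is completed fails the run):
1. the biggest key is pressed down alone (value of joint key_big above 0.004 m and value of joint key_small below 0.002 m), for 0.05 s.
2. then, with the biggest key up again, the smallest key is pressed down (value of joint key_small above 0.004 m and value of joint key_big below 0.002 m), for 0.05 s.
3. the strip is on the bed with its free edge under the leaf (x of strip_edge in the frame of stage above 0.04 m and z of strip_edge in the frame of stage between 0.056 and 0.064 m and y of strip_edge in the frame of stage between -0.015 and 0.015 m), for 0.2 s.
At the end, for the whole second after the job is handed in: Strip flat on the bed (2 mm, 0.04 rad), 12-32 mm of it under the leaf, within 9 mm of centred and 0.08 rad of square; leaf down (below 0.04 rad), keys up; through the last second the gripper touches the strip and it is pressed on the stage with over 5 N (x of strip_edge in the frame of stage between 0.042 and 0.0625 m and y of strip in the frame of stage between -0.009 and 0.009 m and angle between the x axis of strip and the x axis of stage, either way round below 0.08 rad and angle between strip's own z axis and vertical below 0.04 rad and z of strip in the frame of stage between 0.057 and 0.062 m and value of joint leaf below 0.04 rad and contact force between strip and stage above 5 N and contact force between the fingers and strip above 2 N and linear speed of strip below 0.01 m/s and value of joint each of key_big, key_small below 0.002 m); the arm keeps its last pose, push and grip.
It fails at once if the leaf is lifted (more than 0.08 rad) (value of joint leaf above 0.08 rad).
It fails at once if the middle key is pressed (value of joint key_mid above 0.003 m).
It fails at once if two keys are pressed at once (value of joint each of key_big, key_small above 0.003 m).
It fails at once if a bystander is moved more than 30 mm (distance of any of well_plate, bottle, beaker, driver, frame_block, jar from where it was at the start of the episode above 0.03 m).
It also fails if it takes over 51 s, if anything falls off the work surface, if the arm or the gripper's body presses on something with over 40 N, if the wrist force passes 120 N, or if a joint passes its speed limit or range.

## Robot

A 6-joint arm with a two-finger parallel gripper is mounted at the origin on the work surface. World frame = base frame: x ahead of the robot, y to its left, z up, the work surface at z = 0. Lengths are in m, angles in rad, forces in N, time in s.
With the tool pointing down it reaches from about 0.225 to 0.875 m from the base axis. Payload 3.4 kg.
Tool frame: the origin (TCP) lies at the very end of the fingers, on their centre line; the grasp point (between the pads) lies 19 mm behind it; x points along the fingers, y is the direction in which the jaws open and shut, and the axes are right-handed (so a half turn about x gives the same grasp; the last joint's range is limited). The gripper opens to 85 mm and grips with 20 to 120 N. Pads are 22 mm wide; open, the fingers measure 114 mm over their backs; the gripper's body (76 mm by 85 mm) begins 54 mm behind the grasp point. The pads swing forward as they close: fully open they stand 13 mm farther back than shut.
Start: joints at [-1.332, 0.276, 1.505, -0, 1.361, -0.121], TCP at [0.202, -0.538, 0.231] pointing down, gripper open.
Joint ranges: [-2.89, 2.89], [-0.75, 2.08], [0.22, 2.7], [-1.18, 4.32], [0.11, 2.71], [-2.7, 2.7]. Speed limits (rad/s): [2.57, 2.57, 3.14, 3.14, 3.14, 3.14].

## Interface

Orientations are given as a unit quaternion [w, x, y, z].
In Python, from rig import manip gives the robot as it stands. The module is installed in compiled form; this text tells all that it offers.
- The arm moves only by the tool play_rows, never from a script. Its argument "plan" is a list that holds one entry, the list of rows, each a list of 5 numbers: the closure, from 0 (fully open) to 1 (shut), then the shift along the tool's x, y, z in m, then the turn about the tool's x in degrees. A call has 1 to 12 rows; each row is the pose to reach, as a shift and turn from the pose measured when the call began, along the tool's axes at that moment; what a row does not reach only later rows make up. A row lasts 1/10 s, in which the tool goes at most 50 mm and 8.59 degrees, less where a joint would pass 70% of its speed; a pose out of reach is approached as far as the arm can. A call with a gripper value outside its range is refused whole. The fingers move at their own pace and stop on an object; "grip_force" is the grip in N (left out, the last holds). Time passes only in rows, so rows that repeat a pose let the fingers close. It gives the time, the measured TCP pose, the force and the opening at its end, in the units of the state.
- manip.get_state(): the state, without advancing time (a new reading comes with each control period).
- manip.get_image(name): name is "scene" or "top"; returns (picture, depth): 400x640x3 uint8, red, green, blue; 400x640 float32, m along the optical axis (not along the pixel's ray), 0 where there is no reading.
- manip.camera_params(name): a dict with "intrinsics" (3x3 intrinsics, pixels), "R" (3x3) and "t" (3): a world point X has camera coordinates R X + t. Camera axes: x right, y down, z forward; pixel columns grow to the right and rows downward; lengths in m; the calibration is good to about 2 mm. A picture is of the moment at which its call begins. camera_params takes no time and is no camera call.
- manip.sign_off(): hands the job in, once; it reports no verdict.
The state is a dict: "clock": time; "qpos": joint angles; "qd": joint speeds; "effort": joint torques, N m; "position": TCP position; "ee_rot": TCP orientation; "contact_force": force on the tool from outside, world axes, zero at the start; "moment": the same for the moment, N m; "width": finger opening in m.
Only numpy, scipy, OpenCV 4.12 (cv2) and the standard library are available. Lean on these libraries where they do the work, as an engineer would, in place of code of your own. Each camera call takes 0.05 s, during which the arm holds its last target.

## Working session

There is one attempt and no reset: what is moved stays moved. The work goes in short steps, Python scripts to look and compute and a tool call to move; the robot and the scene stay as the last step left them, time stands still between calls to the robot, and variables do not carry over. Pictures are saved under pics/ and viewed, and the job is handed in when it is done.

Besides the shell and the picture viewer there is one more tool, called by a JSON object that holds its "api" and its "payload". play_rows: Moves the arm, as the interface text tells. Its arguments: {"type":"object","properties":{"plan":{"type":"array","items":{"type":"array","items":{"type":"array","items":{"type":"number"}}}},"grip_force":{"type":"number"}},"required":["plan"]}

```bash
mkdir -p pics
python3 - <<'E'
from rig import manip
import cv2, numpy as np
print(manip.get_state())
for n in ("scene","top"):
    p,d=manip.get_image(n); np.savez(f"{n}0.npz",p=p,d=d); cv2.imwrite(f"pics/{n}0.png",p[:,:,::-1]); print(n,manip.camera_params(n))
E
```

```text
{'clock': 0.0, 'qpos': array([-1.33199468e+00,  2.76620619e-01,  1.50617109e+00,  1.73709982e-05,
        1.36065342e+00, -1.21011222e-01]), 'qd': array([ 0.00034109, -0.00117184,  0.00125407, -0.00042287, -0.0002712 ,
        0.00115604]), 'effort': array([ 4.67852624e-04, -4.16770756e+01, -2.45806789e+01,  4.22354606e-05,
        1.09406852e-02,  7.33220418e-08]), 'position': array([ 0.20232591, -0.53766372,  0.23040995]), 'ee_rot': array([-0.12587245, -0.69566176, -0.12718078,  0.69572688]), 'contact_force': array([ 0.40547868, -0.04965047, -0.67869551]), 'moment': array([ 0.03082611, -0.03282803,  0.06055295]), 'width': 0.08580299163863814}
scene {'intrinsics': array([[406.73241361,   0.        , 319.92784968],
       [  0.        , 406.73241361, 196.24230613],
       [  0.        ,   0.        ,   1.        ]]), 'R': array([[ 0.44755079,  0.89416715,  0.01278292],
       [ 0.48470181, -0.230542  , -0.84375028],
       [-0.75150678,  0.38381701, -0.53658369]]), 't': array([-0.28312609, -0.17584187,  1.62813739])}
top {'intrinsics': array([[512.38875541,   0.        , 307.13806556],
       [  0.        , 512.38875541, 204.50688444],
       [  0.        ,   0.        ,   1.        ]]), 'R': array([[ 0.00355739, -0.99998381, -0.00444121],
       [-0.98782214, -0.00282323, -0.1555617 ],
       [ 0.15554664,  0.00494052, -0.98781619]]), 't': array([0.05995816, 0.53985421, 1.32193491])}
```

View pics/scene0.png

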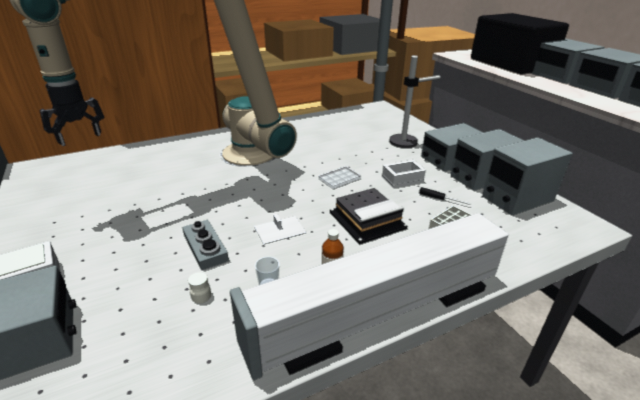

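View pics/top0.png

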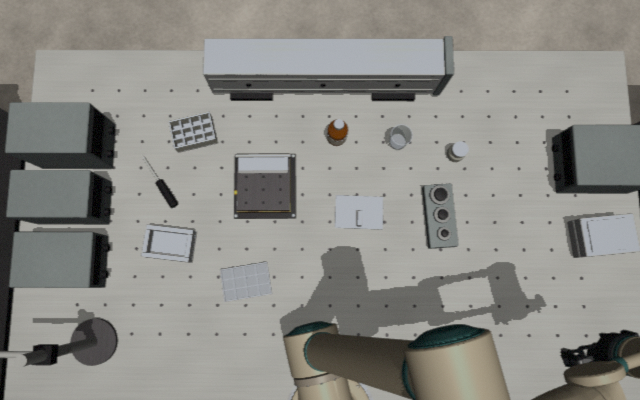

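Run:
```python
import cv2, numpy as np
p=np.load("top0.npz")["p"][:,:,::-1]
cv2.imwrite("pics/topz1.png",cv2.resize(p[140:260,220:400],None,fx=4.4,fy=4.4,interpolation=cv2.INTER_CUBIC))
cv2.imwrite("pics/topz2.png",cv2.resize(p[170:260,410:470],None,fx=6,fy=6,interpolation=cv2.INTER_CUBIC))
p=np.load("scene0.npz")["p"][:,:,::-1]
cv2.imwrite("pics/scz1.png",cv2.resize(p[170:290,170:430],None,fx=3,fy=3,interpolation=cv2.INTER_CUBIC))
```

```text
(no output)
```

View pics/topz1.png

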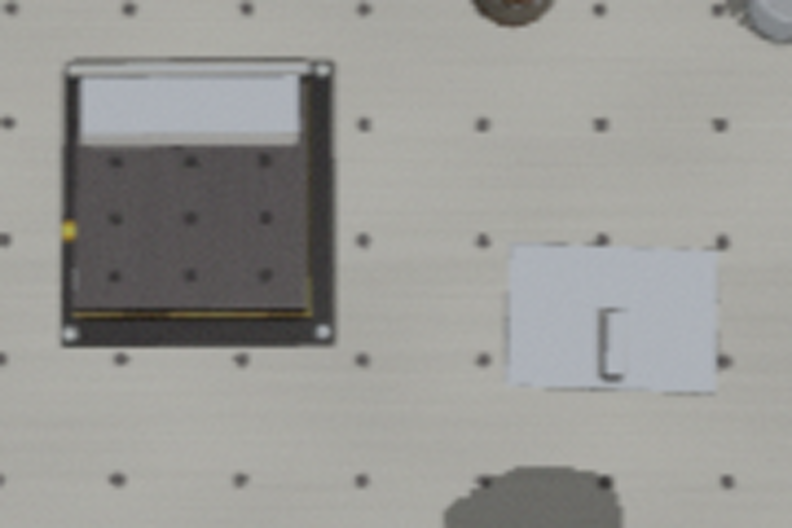

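View pics/topz2.png

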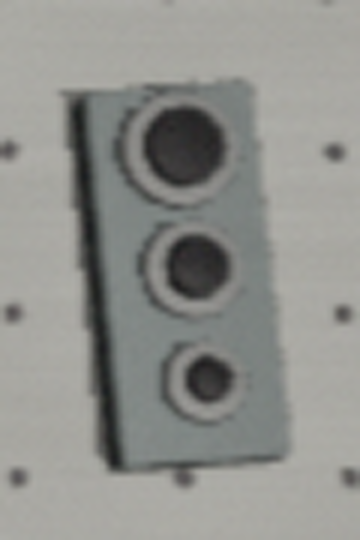

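View pics/scz1.png

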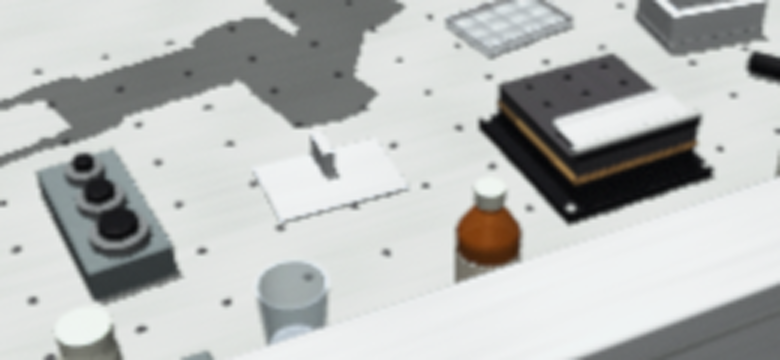

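```bash
cat > h.py <<'E'
import numpy as np, cv2
from rig import manip
def ray(n,uv):
    c=manip.camera_params(n);K,R,t=c["intrinsics"],c["R"],c["t"]
    uv=np.atleast_2d(np.asarray(uv,float))
    d=np.linalg.solve(K,np.c_[uv,np.ones(len(uv))].T).T@R
    return -R.T@t,d
def plane(n,uv,z):
    o,d=ray(n,uv); s=(z-o[2])/d[:,2]; return o+s[:,None]*d
def deppts(n,D):
    v,u=np.mgrid[0:D.shape[0],0:D.shape[1]]
    o,d=ray(n,np.c_[u.ravel(),v.ravel()]); return (o+d*D.ravel()[:,None]).reshape(*D.shape,3)
def tri(uvt,uvs):
    o1,d1=ray("top",uvt);o2,d2=ray("scene",uvs);d1=d1[0];d2=d2[0]
    s=np.linalg.lstsq(np.c_[d1,-d2],o2-o1,rcond=None)[0]
    a=o1+s[0]*d1;b=o2+s[1]*d2;return (a+b)/2,np.linalg.norm(a-b)
def quad(c):
    for e in np.linspace(.02,.1,20):
        q=cv2.approxPolyDP(c,e*cv2.arcLength(c,True),True)
        if len(q)==4:return q[:,0]
    return None
E
python3 - <<'E'
from h import *
Z=np.load("top0.npz");p=Z["p"];D=Z["d"];P=deppts("top",D)
np.set_printoptions(precision=4,suppress=True)
z=P[:,:,2]
# table check
print("table z",np.median(z[250:260,380:400]))
# stage bed
print("bed z",np.median(z[180:205,245:285]),"leaf z",np.median(z[160:168,245:285]))
print("strip z", np.median(z[200:208,345:375]))
print("box z",np.median(z[240:244,438:450]))
hsv=cv2.cvtColor(p,cv2.COLOR_RGB2HSV)
g=hsv[:,:,2]
m=((z>.026)&(z<.09)).astype(np.uint8)
for nm,(a,b,c,d) in dict(box=(170,260,410,470)).items():
    sub=z[a:b,c:d]; print((sub[::3,::3]*1000).astype(int))
# rib
sub=z[205:232,350:368];print((sub*1000).astype(int))
print(p[210,345],p[210,325],p[250,390], p[217,357])
E
```

```text
table z -0.000580812422089183
bed z 0.059385976172634414 leaf z 0.06868803494720721
strip z 0.003511050281054029
box z 0.03342617478631049
[[ 2  3 -2 -6  0  3  1 -1 -1  0  0 -1  1  0  0 -2  0  3  1 -3]
 [ 0  0  1  1  0 -2  2  0  1 -2 -2  0  3  3  1  1  0  0 -5  0]
 [-5 -2 -2 -4 -5  3 -2  1  1  0 -1 -3 -2 -2  0 -3  0  2 -1 -3]
 [-1 -4  1  4  1  0 -4 -3 -4  0 -2  4  0 -5 -3  4  1 -3 -3 -3]
 [ 0 -1  0  0  0 -2 -7 -4 -2  0 -1 -2  5 -1  4 -1 -4  0  2 -1]
 [-1 -2  0 -1  0 32 28 29 32 37 48 34 34 31 -2  1 -3 -2 -5  2]
 [ 2 -1 -1  1  5 37 30 30 49 46 53 50 43 39 33  0 -4  1  0  1]
 [-2 -1  0 -2  2 35 34 46 47 56 55 56 54 31 33  1 -3 -6  0 -1]
 [-1  4 -2  1  0 33 30 43 48 54 53 52 53 38 37  0 -3  1 -2 -8]
 [ 1  0  2  2 -4 30 34 47 44 59 55 55 53 44 29  0 -2 -3  0 -6]
 [ 0 -5 -2 -2 -5 24 29 33 42 47 55 54 41 28 35 -2  0  2 -5 -2]
 [-1  0 -1 -2 -3 21 30 26 35 42 44 45 32 29 31 -1  1  0 -2  3]
 [ 0 -1 -1 -1 -1 22 28 31 36 32 35 30 32 35 29  1  6  0  0  3]
 [ 0 -2  1  3 -3 15 30 31 32 47 42 54 44 32 30  0 -3 -2  2  1]
 [ 3 -1 -2 -2 -2 15 37 33 45 50 60 50 57 46 31 -3 -1  0 -1  0]
 [ 0  0 -1 -5  0
[... 2851 characters left out ...]
    0   -1    1   20   24   32   26   34    6    4
     8    2   -1    6]
 [   0    0    0    5    3    4    5    7   10    6    3    4    5   -2
     5    8    4    3]
 [   3    5    6    6    0    7    2    7    9    7   -1   -2    4    1
     7    5    3    4]
 [   3    2    1    3   -5    4    0    6    2    0   -1    5    2    0
     4    8    5    2]
 [  -2    5   -6   -2   -4    3    2    0   -2    0    2   -1   -2   -3
    -1    1    1   -5]
 [  -3    0   -3    0   -5    3   -3    4   -2    2    0   -4   -2   -8
    -1   -1    0   -5]
 [   1    0   -7    0    2    0   -2    2   -2    0   -2    3   -2    6
    -1   -2   -2   -1]]
[173 177 183] [172 171 165] [165 165 159] [120 122 126]
```

Run:
```python
from h import *
np.set_printoptions(precision=4,suppress=True)
Z=np.load("top0.npz");p=Z["p"];D=Z["d"];z=deppts("top",D)[:,:,2]
pi=p.astype(int)
def comp(m,box):
    a,b,c,d=box;M=np.zeros(m.shape,np.uint8);M[a:b,c:d]=m[a:b,c:d]
    n,l,s,_=cv2.connectedComponentsWithStats(M);k=1+np.argmax(s[1:,4]);return (l==k).astype(np.uint8)
def rect(m,zz,name,hull=True):
    c=max(cv2.findContours(m,0,1)[0],key=len)
    W=plane("top",c[:,0],zz)[:,:2]
    r=cv2.minAreaRect((W*1000).astype(np.float32)); print(name,r)
    v,u=np.nonzero(m); A=plane("top",np.c_[u,v],zz)[:,:2]
    A0=A.mean(0);w,V=np.linalg.eigh(np.cov(A.T));print("  moment centre",A0,"angles",np.degrees(np.arctan2(V[1],V[0])),"sizes",np.sqrt(12*w))
    return r
# bluish
m=(pi[:,:,2]-pi[:,:,0]>4)&(pi[:,:,1]>120)
s=comp(cv2.morphologyEx(m.astype(np.uint8),cv2.MORPH_CLOSE,np.ones((7,7))),(190,236,325,392));rect(s,.004,"strip")
lf=comp(m,(150,175,235,300));rect(lf,.0695,"leaf")
gray=pi.mean(2)
for n,b in dict(big=(183,207,430,452),mid=(203,225,432,454),small=(226,242,436,452)).items():
    k=comp(gray<75,b);v,u=np.nonzero(k);print(n,u.mean(),v.mean(),k.sum(),plane("top",[[u.mean(),v.mean()]],.0545))
bx=comp(cv2.medianBlur(z.astype(np.float32),3)>.025,(170,260,415,465));rect(bx,.034,"box")
bd=comp((gray<100)&(z>.03),(165,225,228,302));rect(bd,.06,"bed dark")
base=comp(gray<110,(145,225,228,302));rect(base,.0,"base dark")
vis=p[:,:,::-1].copy()
for mm,c in((s,(0,0,255)),(lf,(0,255,0)),(bx,(255,0,0)),(bd,(0,255,255))):
    cv2.drawContours(vis,cv2.findContours(mm,0,1)[0],-1,c,1)
cv2.imwrite("pics/vis0.png",cv2.resize(vis[140:260,220:470],None,fx=3.2,fy=3.2,interpolation=0))
# rib
rb=comp(cv2.medianBlur(z.astype(np.float32),3)>.022,(205,230,350,368));rect(rb,.034,"rib")
```

```text
strip ((526.2420654296875, -78.61368560791016), (129.3396453857422, 89.21537017822266), 87.92111206054688)
  moment centre [ 0.5259 -0.0788] angles [177.9282  87.9282] sizes [0.0891 0.13  ]
leaf ((644.824462890625, 180.0694580078125), (35.23910140991211, 130.01568603515625), 0.1460428535938263)
  moment centre [0.6459 0.1798] angles [-179.4645   90.5355] sizes [0.0351 0.1321]
big 440.16058394160586 193.8029197080292 137 [[ 0.5674 -0.29    0.0545]]
mid 442.2528735632184 213.95402298850576 87 [[ 0.5136 -0.2935  0.0545]]
small 444.09302325581393 232.65116279069767 43 [[ 0.4643 -0.2965  0.0545]]
box ((513.4564208984375, -294.36651611328125), (169.74876403808594, 77.94831085205078), 4.2177934646606445)
  moment centre [ 0.5125 -0.2948] angles [ -85.8006 -175.8006] sizes [0.0768 0.1693]
bed dark ((580.7376708984375, 177.363037109375), (123.68247985839844, 140.6581573486328), 0.5019914507865906)
  moment centre [0.5703 0.1758] angles [-176.5216   93.4784] sizes [0.1055 0.1435]
base dark ((598.27978515625, 180.26942443847656), (180.0174560546875, 169.29588317871094), 0.4149933457374573)
  moment centre [0.5769 0.1773] angles [-169.8632  100.1368] sizes [0.1434 0.1775]
rib ((504.9934997558594, -79.38664245605469), (10.681302070617676, 37.724815368652344), 89.31951141357422)
  moment centre [ 0.505  -0.0794] angles [-90.824 179.176] sizes [0.0128 0.0386]
```

View pics/vis0.png

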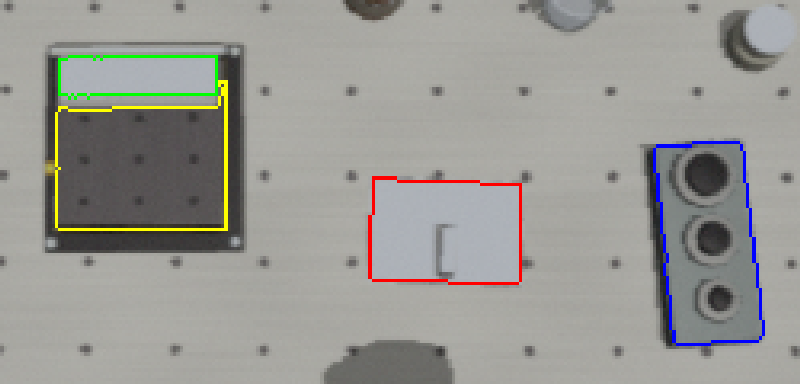

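```bash
cat >> h.py <<'E'
from scipy.spatial.transform import Rotation as Ro
np.set_printoptions(precision=4,suppress=True)
def pose():
    s=manip.get_state();w,x,y,z=s["ee_rot"];return s,np.array(s["position"]),Ro.from_quat([x,y,z,w]).as_matrix()
def go(tgt,yaw=None):
    """yaw: deg, direction tool y line should have (mod 180)"""
    s,p,R=pose();d=R.T@(np.array(tgt)-p)
    print("t",s["clock"],"p",p,"f",s["contact_force"],"w",s["width"],"tilt",R[:,0])
    y0=np.degrees(np.arctan2(R[1,1],R[0,1]));print("tool y yaw",y0,"shift",d)
    if yaw is not None:
        e=(yaw-y0+90)%180-90;print("turn about tool x",-e,"q6",s["qpos"][5])
E
python3 - <<'E'
from h import *
go([.5685,-.29,.09],87.9)
print(pose()[2])
E
```

```text
t 0.1 p [ 0.2023 -0.5377  0.2305] f [-1.0417 -0.5518  0.1512] w 0.08524826834205694 tilt [-0.0004  0.0016 -1.    ]
tool y yaw -69.38527220239168 shift [ 0.1408 -0.1027 -0.4299]
turn about tool x 22.714727797608305 q6 -0.1210156854480896
[[-0.0004  0.3521 -0.936 ]
 [ 0.0016 -0.936  -0.3521]
 [-1.     -0.0016 -0.0002]]
```

{"api": "play_rows", "payload": {"plan": [[[1,0.02,-0.02,-0.04,4],[1,0.05,-0.03,-0.085,10],[1,0.06,-0.04,-0.13,16],[1,0.07,-0.05,-0.178,22.7],[1,0.08,-0.06,-0.225,22.7],[1,0.1,-0.07,-0.27,22.7],[1,0.11,-0.08,-0.315,22.7],[1,0.12,-0.09,-0.36,22.7],[1,0.13,-0.098,-0.4,22.7],[1,0.14,-0.1027,-0.43,22.7],[1,0.14,-0.1027,-0.43,22.7],[1,0.14,-0.1027,-0.43,22.7]]]}}

```text
clock: 1.3
position: [0.5683, -0.2893, 0.0899]
ee_rot: [0.013, -0.706, 0.011, 0.708]
contact_force: [0.1, 0.2, -0.2]
width: 0.0001
```

Run:
```python
from h import *
go([.5685,-.29,.0545],87.9)
p,d=manip.get_image("top");cv2.imwrite("pics/t1.png",cv2.resize(p[150:270,380:500,::-1],None,fx=5,fy=5))
p,d=manip.get_image("scene");cv2.imwrite("pics/s1.png",cv2.resize(p[130:290,150:310,::-1],None,fx=3.7,fy=3.7))
```

```text
t 1.3 p [ 0.5683 -0.2893  0.0899] f [ 0.0747  0.2194 -0.1647] w 8.336444460074215e-05 tilt [-0.0025  0.0022 -1.    ]
tool y yaw -91.9859070041968 shift [ 0.0354  0.0007 -0.0003]
turn about tool x 0.11409299580316201 q6 1.0249802825804362
```

View pics/s1.png

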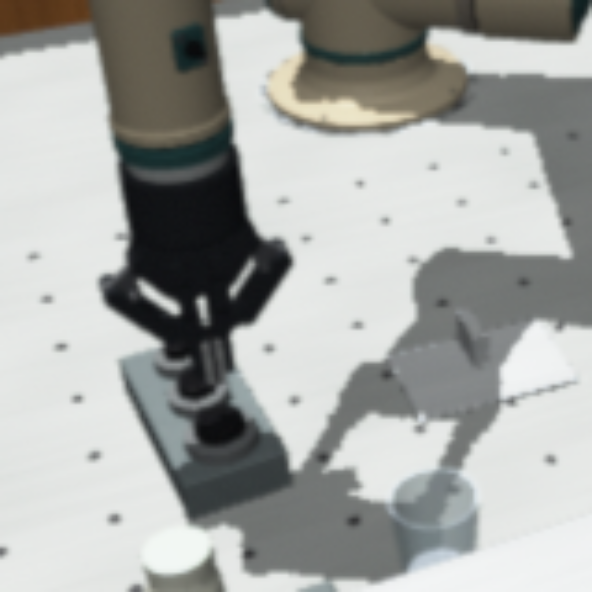

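The scene view shows the shut fingers above the big key, with the key at about (220,425) and the fingertips at about (215,375). Next I press down.

{"api": "play_rows", "payload": {"plan": [[[1,0.02,0,0,0],[1,0.034,0,0,0],[1,0.038,0,0,0],[1,0.041,0,0,0],[1,0.041,0,0,0]]]}}

```text
clock: 1.9
position: [0.5665, -0.2909, 0.0505]
ee_rot: [0.014, -0.706, 0.013, 0.708]
contact_force: [-3.1, -0.8, 4.4]
width: 0.0001
```

{"api": "play_rows", "payload": {"plan": [[[1,0.003,0,0,0],[1,0.004,0,0,0],[1,0.004,0,0,0],[1,0.004,0,0,0]]]}}

```text
clock: 2.3
position: [0.5666, -0.291, 0.0499]
ee_rot: [0.013, -0.707, 0.013, 0.707]
contact_force: [-4.7, 1.8, 14.3]
width: -0.0002
```

{"api": "play_rows", "payload": {"plan": [[[1,-0.02,0,0,0],[1,-0.04,0,0,0],[1,-0.04,0,0,0]]]}}

```text
clock: 2.6
position: [0.5688, -0.2925, 0.0934]
ee_rot: [-0.012, 0.709, -0.015, -0.705]
contact_force: [0.7, -0.5, -0.4]
width: 0.0003
```

Run:
```python
from h import *
go([.463,-.297,.09],87.9)
```

```text
t 2.6 p [ 0.5688 -0.2925  0.0934] f [ 0.6684 -0.4678 -0.3514] w 0.0002988424422890072 tilt [ 0.0052 -0.0033 -1.    ]
tool y yaw -92.1709841580903 shift [0.0029 0.0085 0.1056]
turn about tool x -0.07098415809031167 q6 1.0248926108112992
```

{"api": "play_rows", "payload": {"plan": [[[1,0.003,0.004,0.05,0],[1,0.003,0.0085,0.1,0],[1,0.003,0.0085,0.1056,0],[1,0.003,0.0085,0.1056,0],[1,0.02,0.0085,0.1056,0],[1,0.034,0.0085,0.1056,0],[1,0.034,0.0085,0.1056,0]]]}}

```text
clock: 3.3
position: [0.4636, -0.2966, 0.057]
ee_rot: [-0.013, 0.708, -0.014, -0.706]
contact_force: [-0.5, 0.4, -0.2]
width: 0.0
```

Run:
```python
from h import *
go([.463,-.297,.049],87.9)
p,d=manip.get_image("scene");cv2.imwrite("pics/s2.png",cv2.resize(p[130:290,150:310,::-1],None,fx=3.7,fy=3.7))
```

```text
t 3.3 p [ 0.4636 -0.2966  0.057 ] f [-0.5311  0.3522 -0.2054] w 4.404852256814722e-05 tilt [ 0.0036 -0.0014 -1.    ]
tool y yaw -92.15134879235877 shift [0.008  0.0004 0.0006]
turn about tool x -0.051348792358794526 q6 0.9110533571970963
```

View pics/s2.png

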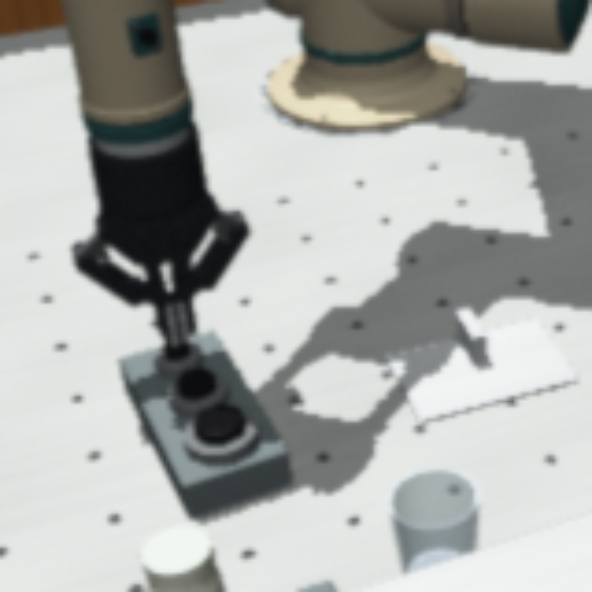

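The fingertips are just above the small key at about (178,350). The middle key at about (197,383) is clear, and the big key is up again.

{"api": "play_rows", "payload": {"plan": [[[1,0.004,0,0,0],[1,0.007,0,0,0],[1,0.01,0,0,0],[1,0.011,0,0,0],[1,0.011,0,0,0],[1,0.011,0,0,0]]]}}

```text
clock: 3.95
position: [0.4656, -0.2978, 0.0498]
ee_rot: [-0.012, 0.71, -0.015, -0.704]
contact_force: [-1.4, 2.4, 15.8]
width: -0.0001
```

{"api": "play_rows", "payload": {"plan": [[[1,-0.02,0,0,0],[1,-0.05,0,0,0],[0.6,-0.06,0,0,0],[0.6,-0.06,0,0,0]]]}}

```text
clock: 4.35
position: [0.4661, -0.2982, 0.1114]
ee_rot: [-0.011, 0.711, -0.016, -0.703]
contact_force: [-0.2, -0.1, 0.0]
width: 0.0286
```

Run:
```python
from h import *
go([.5055,-.0788,.09],87.9)
```

```text
t 4.35 p [ 0.4661 -0.2982  0.1114] f [-0.2312 -0.1078  0.0402] w 0.028584001952151373 tilt [ 0.0115 -0.0074 -0.9999]
tool y yaw -92.15221587897211 shift [ 0.0202 -0.2209 -0.0309]
turn about tool x -0.05221587897210611 q6 0.9112209242889773
```

{"api": "play_rows", "payload": {"plan": [[[0.6,0.0,-0.05,-0.007,0],[0.6,0.0,-0.1,-0.014,0],[0.6,0.01,-0.15,-0.021,0],[0.6,0.02,-0.2,-0.028,0],[0.6,0.02,-0.221,-0.031,0],[0.6,0.02,-0.221,-0.031,0],[0.6,0.02,-0.221,-0.031,0]]]}}

```text
clock: 5.05
position: [0.505, -0.0784, 0.0891]
ee_rot: [-0.01, 0.71, -0.015, -0.704]
contact_force: [0.5, -0.1, -0.2]
width: 0.0344
```

Run:
```python
from h import *
go([.5055,-.0788,.007],87.9)
p,d=manip.get_image("scene");cv2.imwrite("pics/s3.png",cv2.resize(p[130:290,200:360,::-1],None,fx=3.7,fy=3.7))
p,d=manip.get_image("top");cv2.imwrite("pics/t3.png",cv2.resize(p[150:270,310:430,::-1],None,fx=5,fy=5))
```

```text
t 5.05 p [ 0.505  -0.0784  0.0891] f [ 0.4945 -0.1274 -0.1519] w 0.03435446863351157 tilt [ 0.0096 -0.0075 -0.9999]
tool y yaw -92.05054180122771 shift [ 0.0821 -0.0002  0.0003]
turn about tool x 0.04945819877229951 q6 1.322484352091568
```

View pics/s3.png

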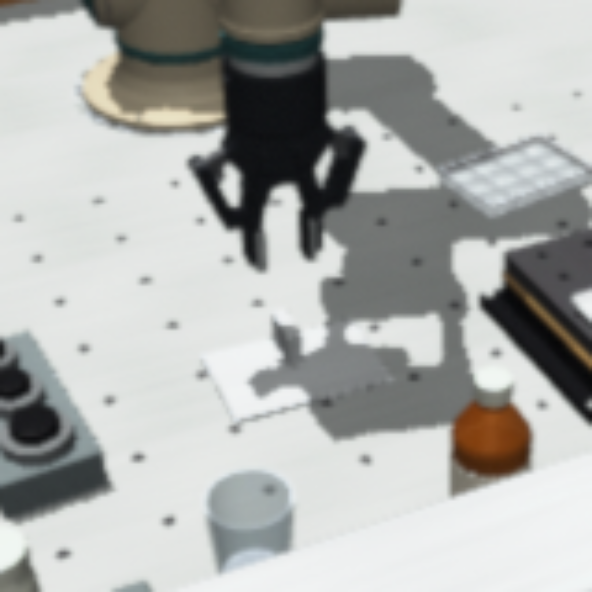

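View pics/t3.png

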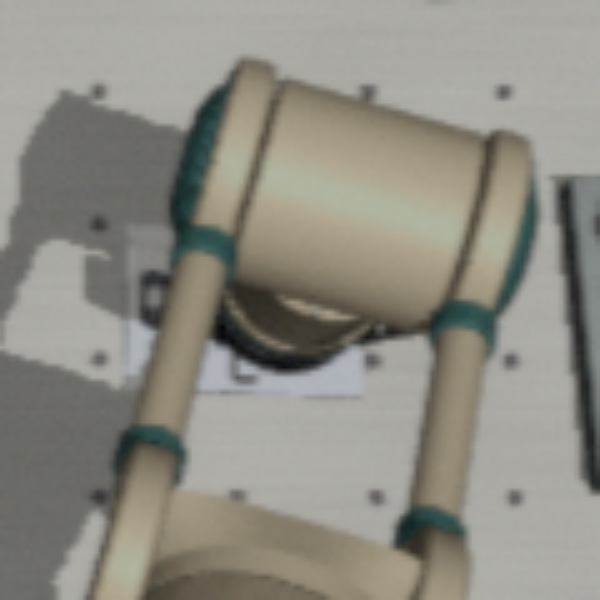

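The open jaws straddle the rib, which is at about (287,335) in the scene view. Now I descend and grip.

{"api": "play_rows", "payload": {"plan": [[[0.6,0.045,0,0,0],[0.6,0.07,0,0,0],[0.6,0.081,0,0,0],[0.6,0.081,0,0,0],[1,0.081,0,0,0],[1,0.081,0,0,0],[1,0.081,0,0,0],[1,0.081,0,0,0]]], "grip_force": 80}}

```text
clock: 5.95
position: [0.5074, -0.081, 0.01]
ee_rot: [-0.01, 0.712, -0.017, -0.702]
contact_force: [-1.1, -2.9, 6.1]
width: 0.0103
```

{"api": "play_rows", "payload": {"plan": [[[1,0,0,0,0],[1,-0.02,0,0,0],[1,-0.05,0,0,0],[1,-0.09,0,0,0],[1,-0.09,0,0,0],[1,-0.09,0,0,0]]]}}

```text
clock: 6.55
position: [0.5062, -0.0799, 0.1004]
ee_rot: [-0.01, 0.712, -0.017, -0.702]
contact_force: [0.5, 0.2, -1.7]
width: 0.0105
```

Run:
```python
from h import *
go([.505,-.0788,.1],90)
p,d=manip.get_image("scene");np.savez("s4.npz",p=p,d=d);cv2.imwrite("pics/s4.png",cv2.resize(p[130:290,200:360,::-1],None,fx=3.7,fy=3.7))
```

```text
t 6.55 p [ 0.5062 -0.0799  0.1004] f [ 0.5161  0.1951 -1.6895] w 0.010530938312627136 tilt [ 0.0149 -0.0093 -0.9998]
tool y yaw -92.16554634696435 shift [ 0.0004 -0.0011  0.0012]
turn about tool x -2.1655463469643337 q6 1.3225351461248964
```

View pics/s4.png

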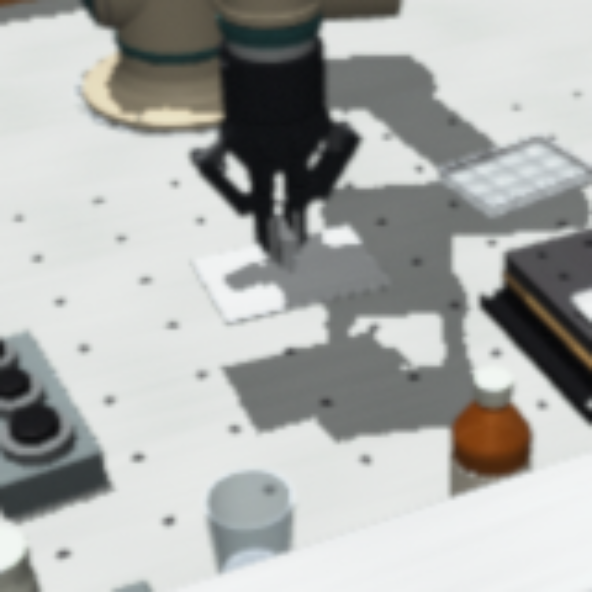

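Run:
```python
from h import *
Z=np.load("s4.npz");p=Z["p"];D=Z["d"]
W=deppts("scene",D)
for u,v in [(275,205),(290,205),(300,203),(265,207)]:
    print(W[v,u])
# visible strip band z in 0.08..0.105
a=W[170:225,245:312]; m=(a[...,2]>.08)&(a[...,2]<.106)&(a[...,0]>.40)
g=p[170:225,245:312].astype(int)
v=cv2.resize(np.where(m[...,None],p[170:225,245:312,::-1],0).astype(np.uint8),None,fx=9,fy=9,interpolation=0)
cv2.imwrite("pics/m4.png",v)
M=cv2.morphologyEx(m.astype(np.uint8),cv2.MORPH_OPEN,np.ones((3,3)))
pts=a[M>0]; q=(pts[:,:2]*1000).astype(np.float32);print(cv2.minAreaRect(q))
A=np.c_[pts[:,:2],np.ones(len(pts))];c=np.linalg.lstsq(A,pts[:,2],rcond=None)[0];print("plane",c)
# lower edge: contour to plane z=.094
cn=max(cv2.findContours(M,0,1)[0],key=len)[:,0]+[245,170]
Q=plane("scene",cn,.0945);print(cv2.minAreaRect((Q[:,:2]*1000).astype(np.float32)))
```

```text
[ 0.5317 -0.0921  0.093 ]
[ 0.5495 -0.0539  0.0928]
[ 0.553  -0.0247  0.0933]
[ 0.53   -0.1211  0.0936]
((528.3126220703125, -82.0020980834961), (131.32443237304688, 93.71748352050781), 88.58348083496094)
plane [-0.0079 -0.0036  0.0977]
((530.3878173828125, -83.18251037597656), (130.32920837402344, 94.20144653320312), 87.8603286743164)
```

View pics/m4.png

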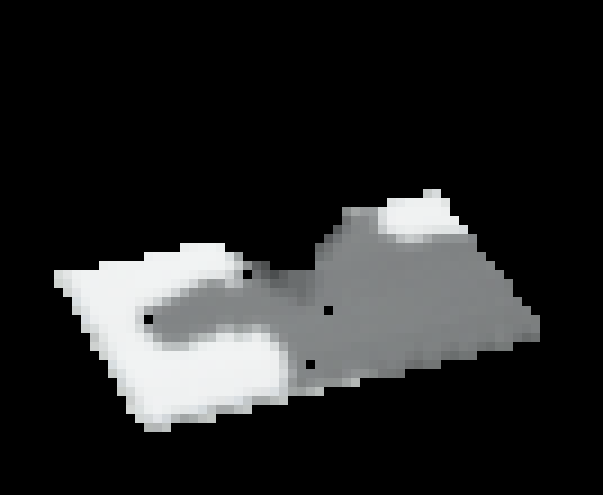

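Run:
```python
from h import *
Z=np.load("scene0.npz");p=Z["p"].astype(int);D=Z["d"];W=deppts("scene",D)
z=cv2.medianBlur(W[...,2].astype(np.float32),3)
b=np.s_[185:245,325:412]
g=p.mean(2)
m=((z>.052)&(z<.08)&(g<110));M=np.zeros(m.shape,np.uint8);M[b]=m[b]
l=((z>.055)&(g>170));L=np.zeros(m.shape,np.uint8);L[b]=l[b]
a=((z>.052)&(z<.085));A=np.zeros(m.shape,np.uint8);A[b]=a[b]
for n,x,h in(("bed",M,.06),("leaf",L,.0695),("all",A,.06)):
    x=cv2.morphologyEx(x,cv2.MORPH_OPEN,np.ones((3,3)))
    cn=max(cv2.findContours(x,0,1)[0],key=len)[:,0]
    Q=plane("scene",cn,h);print(n,cv2.minAreaRect((Q[:,:2]*1000).astype(np.float32)),Q[:,:2].min(0),Q[:,:2].max(0),np.median(z[x>0]))
v=Z["p"][:,:,::-1].copy();v=cv2.resize(v[b],None,fx=8,fy=8,interpolation=0)
for x,c in((M,(0,255,0)),(L,(0,0,255))):
    x=cv2.resize(x[b],None,fx=8,fy=8,interpolation=0);cv2.drawContours(v,cv2.findContours(x,0,1)[0],-1,c,1)
cv2.imwrite("pics/st0.png",v)
```

```text
bed ((605.8258666992188, 176.58914184570312), (154.2845458984375, 150.2447052001953), 0.7410909533500671) [0.5283 0.1007] [0.6835 0.2525] 0.059291296
leaf ((643.327392578125, 175.8783721923828), (53.704010009765625, 132.64590454101562), 0.6112245917320251) [0.6164 0.1098] [0.6706 0.242 ] 0.07051573
all ((604.2005615234375, 179.78414916992188), (157.4522247314453, 156.6762237548828), 0.7410884499549866) [0.5248 0.1007] [0.6835 0.2588] 0.0599681
```

View pics/st0.png

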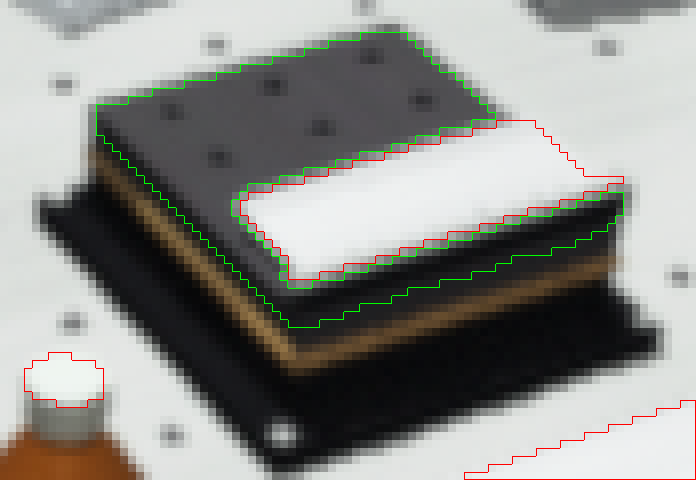

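Run:
```python
from h import *
go([.5488,.1771,.105],90.4)
```

```text
t 6.6 p [ 0.5051 -0.0796  0.0993] f [-0.4991 -0.0852 -3.2587] w 0.010446023099948364 tilt [ 0.012  -0.0085 -0.9999]
tool y yaw -92.16708902445322 shift [-0.0074 -0.2581 -0.034 ]
turn about tool x -2.567089024453253 q6 1.3225851232014691
```

{"api": "play_rows", "payload": {"plan": [[[1,-0.008,-0.03,-0.004,0],[1,-0.008,-0.07,-0.009,-0.5],[1,-0.008,-0.11,-0.015,-1],[1,-0.008,-0.15,-0.02,-1.5],[1,-0.008,-0.19,-0.025,-2],[1,-0.008,-0.225,-0.03,-2.57],[1,-0.008,-0.25,-0.033,-2.57],[1,-0.0075,-0.258,-0.034,-2.57],[1,-0.0075,-0.258,-0.034,-2.57],[1,-0.0075,-0.258,-0.034,-2.57]]]}}

```text
clock: 7.6
position: [0.5477, 0.1759, 0.1039]
ee_rot: [0.006, 0.71, -0.001, -0.704]
contact_force: [1.6, -0.6, -1.6]
width: 0.0107
```

Run:
```python
from h import *
go([.5488,.1771,.075],90.4)
p,d=manip.get_image("scene");np.savez("s5.npz",p=p,d=d);cv2.imwrite("pics/s5.png",cv2.resize(p[130:250,300:430,::-1],None,fx=5,fy=5,interpolation=2))
p,d=manip.get_image("top");np.savez("t5.npz",p=p,d=d);cv2.imwrite("pics/t5.png",cv2.resize(p[130:250,200:330,::-1],None,fx=5,fy=5,interpolation=2))
```

```text
t 7.6 p [0.5477 0.1759 0.1039] f [ 1.574  -0.5745 -1.6471] w 0.010685184829516692 tilt [ 0.0091 -0.01   -0.9999]
tool y yaw -89.59307294271188 shift [ 0.0289 -0.0015 -0.0009]
turn about tool x 0.006927057288123706 q6 1.7672347300690132
```

View pics/s5.png

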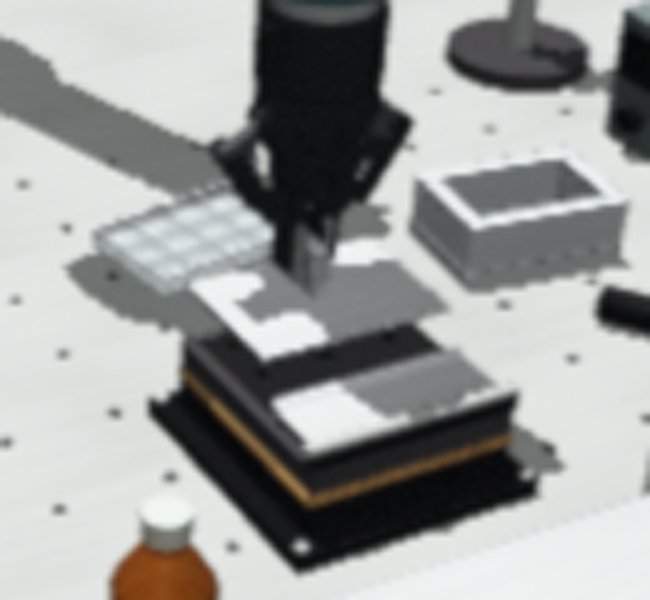

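View pics/t5.png

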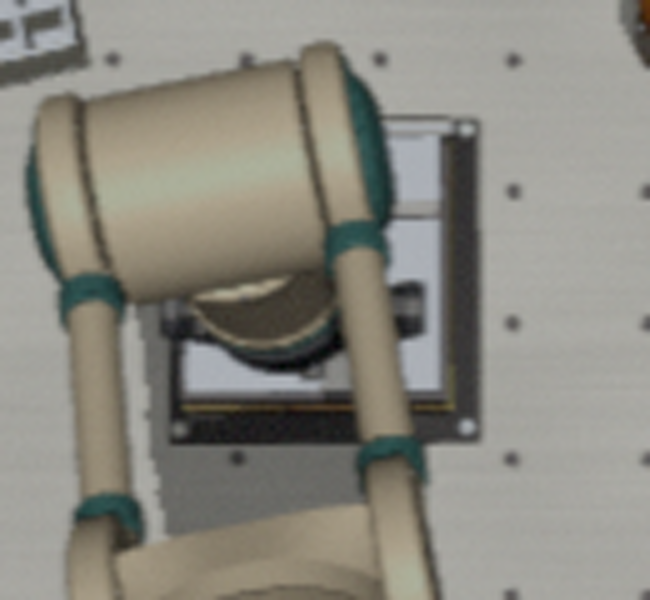

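Run:
```python
from h import *
Z=np.load("s5.npz");W=deppts("scene",Z["d"]);z=cv2.medianBlur(W[...,2].astype(np.float32),3)
b=np.s_[178:206,335:395]
m=(z>.088)&(z<.108)&(W[...,0]>.5)&(W[...,0]<.65);M=np.zeros(m.shape,np.uint8);M[b]=m[b]
M=cv2.morphologyEx(M,cv2.MORPH_OPEN,np.ones((3,3)))
cn=max(cv2.findContours(M,0,1)[0],key=len)[:,0]
pts=W[M>0];A=np.c_[pts[:,:2],np.ones(len(pts))];c=np.linalg.lstsq(A,pts[:,2],rcond=None)[0];print("plane",c,np.median(pts[:,2]))
zt=np.median(pts[:,2]);Q=plane("scene",cn,zt)[:,:2]*1000
print(cv2.minAreaRect(Q.astype(np.float32)),Q.min(0),Q.max(0))
# top view: right(-y) edge of strip vs bed right edge
T=np.load("t5.npz");t=T["p"].astype(int);Wt=deppts("top",T["d"])
row=200
for row in (178,185,205,207): print(row,[(u,tuple(t[row,u]),round(float(Wt[row,u,2]),3)) for u in range(284,297)])
col=265
print([(v,tuple(t[v,238+4]),round(float(Wt[v,242,2]),3)) for v in range(200,216)])
```

```text
plane [-0.0078 -0.009   0.1031] 0.09705334089448803
((570.5115966796875, 173.4581756591797), (94.90209197998047, 130.6621551513672), 0.2376473844051361) [522.8317 108.2953] [617.8136 238.9149]
178 [(284, (np.int64(171), np.int64(176), np.int64(181)), 0.095), (285, (np.int64(171), np.int64(175), np.int64(181)), 0.095), (286, (np.int64(170), np.int64(174), np.int64(180)), 0.096), (287, (np.int64(149), np.int64(154), np.int64(159)), 0.1), (288, (np.int64(104), np.int64(104), np.int64(107)), 0.058), (289, (np.int64(80), np.int64(77), np.int64(70)), 0.061), (290, (np.int64(63), np.int64(60), np.int64(48)), 0.04), (291, (np.int64(52), np.int64(51), np.int64(50)), 0.007), (292, (np.int64(50), np.int64(51), np.int64(51)), 0.014), (293, (np.int64(57), np.int64(53), np.int64(55)), 0.013), (294, (np.int64(58), np.int64(54), np.int64(56)), 0.011), (295, (np.int64(83), np.int64(81), np.int64(77)), 0.012), (296, (np.int64(134), np.int64(133), np.int64(127)), 0.0)]
185 [(284, (np.int64(167), np.int64(172), np.int64(178)), 0.1), (285, (np.int64(169), np.int64(172), np.int64(179)), 0.097), (286, (np.
[... 2444 characters left out ...]
.int64(173), np.int64(177), np.int64(183)), 0.099), (205, (np.int64(170), np.int64(174), np.int64(180)), 0.096), (206, (np.int64(171), np.int64(175), np.int64(181)), 0.098), (207, (np.int64(168), np.int64(171), np.int64(177)), 0.099), (208, (np.int64(128), np.int64(130), np.int64(133)), 0.094), (209, (np.int64(86), np.int64(83), np.int64(84)), 0.057), (210, (np.int64(55), np.int64(48), np.int64(42)), 0.055), (211, (np.int64(98), np.int64(88), np.int64(62)), 0.034), (212, (np.int64(48), np.int64(43), np.int64(34)), 0.02), (213, (np.int64(53), np.int64(49), np.int64(47)), 0.012), (214, (np.int64(41), np.int64(38), np.int64(36)), 0.013), (215, (np.int64(33), np.int64(34), np.int64(32)), 0.014)]
```

Run:
```python
from h import *
print("strip -y edge",plane("top",[[287.6,178],[287.6,205]],.098)[:,:2])
print("bed -y edge",plane("top",[[289.7,178],[290.0,205]],.06)[:,:2])
print("strip -x edge",plane("top",[[242,208.1]],.098)[:,:2],"bed -x",plane("top",[[242,209.6]],.06)[:,:2])
```

```text
strip -y edge [[0.5998 0.112 ]
 [0.5295 0.1113]]
bed -y edge [[0.6079 0.1081]
 [0.5354 0.1066]]
strip -x edge [[0.5211 0.2276]] bed -x [[0.5229 0.2326]]
```

{"api": "play_rows", "payload": {"plan": [[[1,0.01,-0.0018,-0.0015,0],[1,0.022,-0.0018,-0.0015,0],[1,0.03,-0.0018,-0.0015,0],[1,0.033,-0.0018,-0.0015,0],[1,0.0345,-0.0018,-0.0015,0],[1,0.0345,-0.0018,-0.0015,0],[1,0.0345,-0.0018,-0.0015,0]]]}}

```text
clock: 8.4
position: [0.5501, 0.177, 0.0703]
ee_rot: [0.005, 0.711, -0.001, -0.703]
contact_force: [-0.8, -1.7, 1.1]
width: 0.0105
```

Run:
```python
from h import *
go([.5658,.1774,.07],90.4)
p,d=manip.get_image("scene");np.savez("s6.npz",p=p,d=d);cv2.imwrite("pics/s6.png",cv2.resize(p[150:250,310:420,::-1],None,fx=6,fy=6,interpolation=2))
```

```text
t 8.4 p [0.5501 0.177  0.0703] f [-0.794  -1.6999  1.1002] w 0.010525856464598658 tilt [ 0.0109 -0.0094 -0.9999]
tool y yaw -89.66828198957538 shift [ 0.0005 -0.0003 -0.0157]
turn about tool x -0.06828198957538234 q6 1.770468032716027
```

View pics/s6.png

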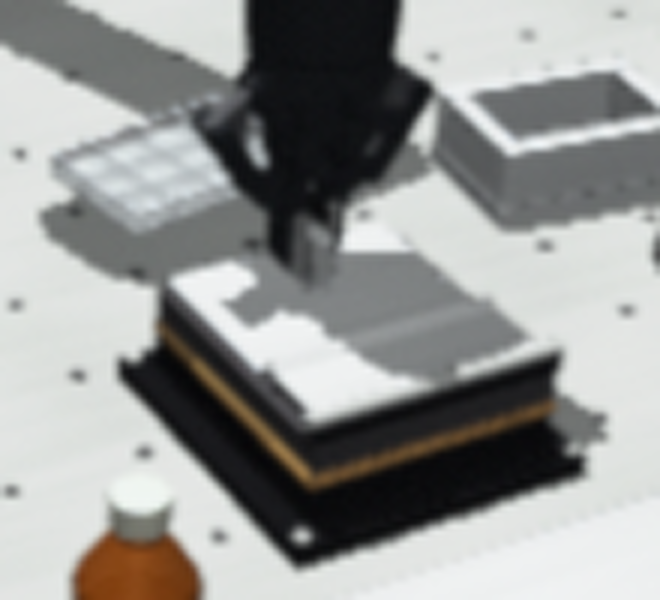

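{"api": "play_rows", "payload": {"plan": [[[1,0.0005,0,-0.004,0],[1,0.0005,0,-0.008,0],[1,0.0005,0,-0.012,0],[1,0.0006,0,-0.016,0],[1,0.0006,0,-0.018,0],[1,0.0006,0,-0.018,0]]]}}

```text
clock: 9.05
position: [0.569, 0.1773, 0.0701]
ee_rot: [0.005, 0.711, -0.001, -0.703]
contact_force: [-2.3, 0.3, 3.7]
width: 0.0104
```

Run:
```python
from h import *
go([.586,.1774,.07],90.4)
p,d=manip.get_image("scene");np.savez("s7.npz",p=p,d=d);cv2.imwrite("pics/s7.png",cv2.resize(p[170:250,320:420,::-1],None,fx=7,fy=7,interpolation=2))
```

```text
t 9.05 p [0.569  0.1773 0.0701] f [-2.2619  0.3165  3.7405] w 0.010417382813121505 tilt [ 0.0121 -0.009  -0.9999]
tool y yaw -89.67518109227532 shift [ 0.0003 -0.     -0.017 ]
turn about tool x -0.07518109227532932 q6 1.7643244895791486
```

View pics/s7.png

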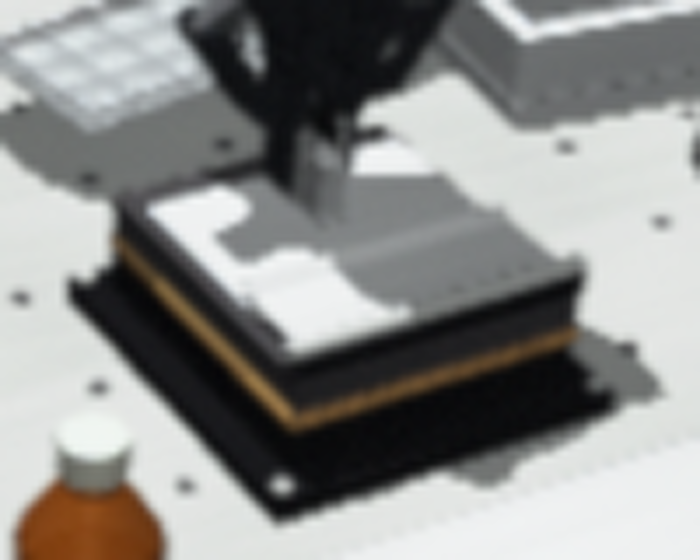

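The strip's edge has gone under the lip at about (350,250) to (480,215). The leaf looks down and the forces are small (about 4 N), so I continue.

{"api": "play_rows", "payload": {"plan": [[[1,0.0003,0,-0.004,0],[1,0.0003,0,-0.008,0],[1,0.0004,0,-0.012,0],[1,0.0005,0,-0.015,0],[1,0.0005,0,-0.017,0],[1,0.0005,0,-0.017,0],[1,0.0005,0,-0.017,0]]]}}

```text
clock: 9.8
position: [0.5864, 0.1775, 0.07]
ee_rot: [0.005, 0.712, -0.001, -0.702]
contact_force: [-2.1, 0.4, 5.7]
width: 0.0104
```

Run:
```python
from h import *
go([.586,.1774,.07],90.4)
def meas(W,p,n):
    z=cv2.medianBlur(W[...,2].astype(np.float32),3)
for n in("scene","top"):
    p,d=manip.get_image(n);np.savez(n+"8.npz",p=p,d=d)
    q=p[170:250,320:420] if n=="scene" else p[140:230,220:310]
    cv2.imwrite(f"pics/{n}8.png",cv2.resize(q[:,:,::-1],None,fx=6.6,fy=6.6,interpolation=2))
W0=deppts("scene",np.load("scene0.npz")["d"]);W=deppts("scene",np.load("scene8.npz")["d"])
# leaf height before/after in leaf px
b=np.s_[208:219,358:385]
print("leaf z near edge",np.median(W0[b][...,2]),np.median(W[b][...,2]))
Z=W[...,2]; m=(Z>.055)&(Z<.08)
T=np.load("top8.npz")["p"].astype(int)
print([tuple(T[v,u]) for v in(200,) for u in range(283,294)])
for u in(240,245,282):print(u,[(v,T[v,u].mean().round()) for v in range(188,213)])
```

```text
t 9.8 p [0.5864 0.1775 0.07  ] f [-2.0722  0.3712  5.6906] w 0.010372604897290963 tilt [ 0.0131 -0.0088 -0.9999]
tool y yaw -89.68260253947005 shift [0.     0.0001 0.0004]
turn about tool x -0.08260253947003093 q6 1.7589408168041312
leaf z near edge 0.06925511620452662 0.06912264002521062
[(np.int64(39), np.int64(56), np.int64(56)), (np.int64(59), np.int64(62), np.int64(65)), (np.int64(88), np.int64(85), np.int64(86)), (np.int64(87), np.int64(82), np.int64(84)), (np.int64(88), np.int64(84), np.int64(85)), (np.int64(89), np.int64(86), np.int64(85)), (np.int64(85), np.int64(80), np.int64(77)), (np.int64(68), np.int64(63), np.int64(53)), (np.int64(63), np.int64(59), np.int64(57)), (np.int64(55), np.int64(55), np.int64(53)), (np.int64(58), np.int64(56), np.int64(58))]
240 [(188, np.float64(178.0)), (189, np.float64(177.0)), (190, np.float64(178.0)), (191, np.float64(179.0)), (192, np.float64(179.0)), (193, np.float64(178.0)), (194, np.float64(177.0)), (195, np.float64(171.0)), (196, np.float64(101.0)), (197, np.float64(81.0)), (198, np.float64(86.0)), (199, np.float64(83.0)), (200, np.fl
[... 893 characters left out ...]
4(36.0)), (211, np.float64(78.0)), (212, np.float64(115.0))]
282 [(188, np.float64(177.0)), (189, np.float64(176.0)), (190, np.float64(175.0)), (191, np.float64(175.0)), (192, np.float64(174.0)), (193, np.float64(172.0)), (194, np.float64(160.0)), (195, np.float64(136.0)), (196, np.float64(91.0)), (197, np.float64(64.0)), (198, np.float64(54.0)), (199, np.float64(51.0)), (200, np.float64(54.0)), (201, np.float64(62.0)), (202, np.float64(59.0)), (203, np.float64(61.0)), (204, np.float64(65.0)), (205, np.float64(64.0)), (206, np.float64(73.0)), (207, np.float64(96.0)), (208, np.float64(96.0)), (209, np.float64(92.0)), (210, np.float64(99.0)), (211, np.float64(103.0)), (212, np.float64(108.0))]
```

View pics/scene8.png

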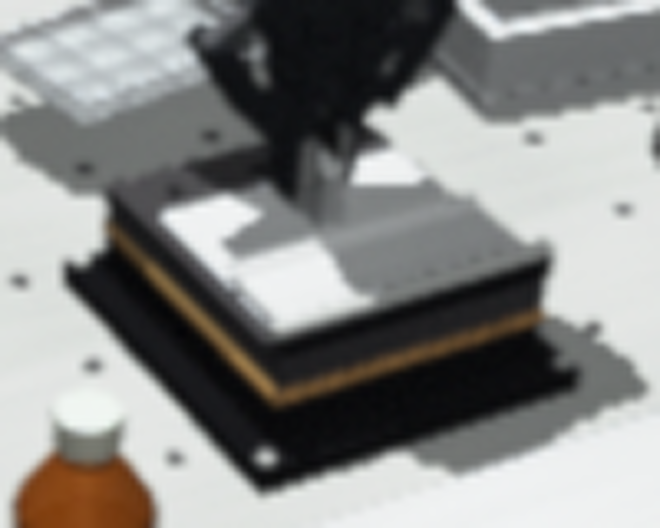

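View pics/top8.png

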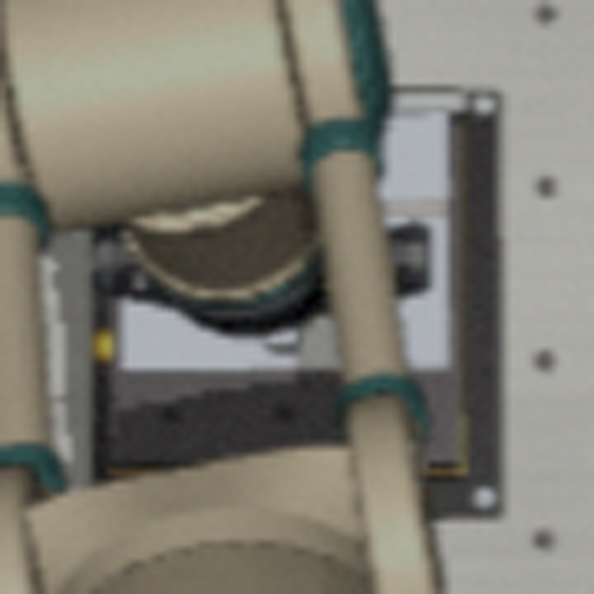

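Run:
```python
from h import *
a=plane("top",[[242,195.7]],.064)[0];b=plane("top",[[242,209.6]],.06)[0];print(a,b,"edge stage x",a[0]-b[0]-.075+.09)
T=np.load("top8.npz")["p"].astype(float).mean(2);T0=np.load("top0.npz")["p"].astype(float).mean(2)
def edge(row):  # half-level crossing, in px
    i=np.argmax(-np.diff(row));hi,lo=row[max(0,i-2)],row[min(len(row)-1,i+3)];h=(hi+lo)/2
    for k in range(max(0,i-2),i+3):
        if row[k]>=h>row[k+1]:return k+(row[k]-h)/(row[k]-row[k+1])
for v in(164,166,190,192):
    r=edge(T[v,282:294]);print(v,None if r is None else plane("top",[[282+r,v]],.0695 if v<170 else .064)[0,:2])
for v in (190,192,194):
    r=edge(T[v,244:230:-1]);print("left",v,r,None if r is None else plane("top",[[244-r,v]],.064)[0,:2])
for v in(160,164):
    r=edge(T0[v,250:232:-1]);print("leaf left0",None if r is None else plane("top",[[250-r,v]],.0695)[0,:2])
    r=edge(T0[v,282:294]);print("leaf right0",None if r is None else plane("top",[[282+r,v]],.0695)[0,:2])
```

```text
[0.5592 0.2329 0.064 ] [0.5229 0.2326 0.06  ] edge stage x 0.05133948623524552
164 [0.6436 0.1136]
166 [0.6382 0.1135]
190 [0.5748 0.1125]
192 [0.5694 0.1125]
left 190 6.226923076923076 [0.5744 0.2444]
left 192 5.625 [0.5691 0.2427]
left 194 6.305147058823529 [0.5637 0.2443]
leaf left0 [0.6541 0.2457]
leaf right0 [0.6544 0.1137]
leaf left0 [0.6433 0.2454]
leaf right0 [0.6436 0.1136]
```

{"api": "play_rows", "payload": {"plan": [[[1,0.002,0,0,0],[1,0.0035,0,0,0],[1,0.005,0,0,0],[1,0.005,0,0,0],[1,0.005,0,0,0],[1,0.005,0,0,0],[1,0.005,0,0,0]]]}}

```text
clock: 10.6
position: [0.5865, 0.1774, 0.07]
ee_rot: [0.005, 0.712, -0.001, -0.702]
contact_force: [-10.3, -1.8, 30.8]
width: 0.0106
```

Run:
```python
from h import *
go([.586,.1774,.07],90.4)
for n in("scene","top"):
    p,d=manip.get_image(n);np.savez(n+"9.npz",p=p,d=d);cv2.imwrite(f"pics/{n}9.png",p[:,:,::-1])
T=np.load("top9.npz")["p"].astype(int)
for u in(240,245,268): print([(v,T[v,u].mean().round()) for v in range(193,199)])
W0=deppts("scene",np.load("scene0.npz")["d"]);W=deppts("scene",np.load("scene9.npz")["d"])
b=np.s_[208:219,358:385];print("leaf z",np.median(W0[b][...,2]),np.median(W[b][...,2]))
m=(W[...,2]>.055)&(W[...,2]<.075)&(W[...,0]>.57)&(W[...,0]<.615)&(W[...,1]>.125)&(W[...,1]<.23)
q=W[m];A=np.c_[q[:,:2]-[.59,.18],np.ones(len(q))];print("strip top plane",np.linalg.lstsq(A,q[:,2],rcond=None)[0],len(q))
for i in range(3):
    s=manip.get_state();print(s["clock"],s["contact_force"],s["position"])
    manip.get_image("top")
```

```text
t 10.6 p [0.5865 0.1774 0.07  ] f [-10.3189  -1.8414  30.8145] w 0.010611930918554715 tilt [ 0.0153 -0.0085 -0.9998]
tool y yaw -89.67679945256005 shift [-0.      0.      0.0005]
turn about tool x -0.07679945256006704 q6 1.7590351328956473
[(193, np.float64(178.0)), (194, np.float64(178.0)), (195, np.float64(173.0)), (196, np.float64(99.0)), (197, np.float64(85.0)), (198, np.float64(81.0))]
[(193, np.float64(178.0)), (194, np.float64(179.0)), (195, np.float64(172.0)), (196, np.float64(102.0)), (197, np.float64(86.0)), (198, np.float64(84.0))]
[(193, np.float64(133.0)), (194, np.float64(135.0)), (195, np.float64(118.0)), (196, np.float64(61.0)), (197, np.float64(48.0)), (198, np.float64(48.0))]
leaf z 0.06925511620452662 0.06906914214486537
strip top plane [0.0722 0.0034 0.0638] 222
10.7 [-10.6872  -1.2263  30.5741] [0.5865 0.1775 0.07  ]
10.75 [-11.3925  -2.74    30.7429] [0.5864 0.1775 0.07  ]
10.8 [-10.2537  -1.4283  29.8711] [0.5865 0.1774 0.07  ]
```

View pics/scene9.png

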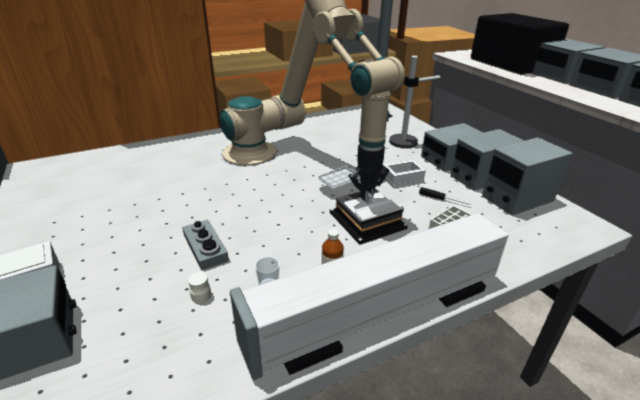

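{"api": "play_rows", "payload": {"plan": [[[1,0.0035,0,0,0],[1,0.003,0,0,0],[1,0.003,0,0,0],[1,0.003,0,0,0],[1,0.003,0,0,0]]]}}

```text
clock: 11.35
position: [0.5865, 0.1775, 0.07]
ee_rot: [0.005, 0.713, -0.001, -0.701]
contact_force: [-7.6, -0.8, 20.0]
width: 0.0105
```

Run:
```python
from h import *
go([.586,.1774,.07],90.4)
Ds=[]
for i in range(3):
    p,d=manip.get_image("scene");Ds.append(d)
W=deppts("scene",np.median(Ds,0))
X,Y,Z=W[...,0],W[...,1],W[...,2]
# scene frame offset approx (+.004,-.0035); clean strip area away from rib/fingers/lip
m=(abs(Z-.064)<.006)&(X>.572)&(X<.615)&(((Y>.115)&(Y<.15))|((Y>.20)&(Y<.235)))
q=W[m];A=np.c_[q[:,:2]-[.59,.177],np.ones(len(q))];print("strip plane",np.linalg.lstsq(A,q[:,2],rcond=None)[0],len(q))
for lo in np.arange(.56,.65,.01):
    k=(abs(Z-.066)<.012)&(X>lo)&(X<lo+.01)&(Y>.115)&(Y<.15);print(round(lo,3),np.median(Z[k]).round(4),k.sum())
a=np.load("scene0.npz")["p"].astype(int);b=p.astype(int)
for n,s in dict(box=np.s_[220:272,182:230],jar=np.s_[272:308,185:215],beaker=np.s_[255:285,255:282],bottle=np.s_[230:265,318:348],plate=np.s_[165:190,318:335],frame=np.s_[160:188,392:426],driver=np.s_[185:210,415:472]).items():
    print(n,np.abs(a[s]-b[s]).mean().round(1))
```

```text
t 11.35 p [0.5865 0.1775 0.07  ] f [-7.5732 -0.843  20.0278] w 0.010463781874202022 tilt [ 0.0165 -0.0083 -0.9998]
tool y yaw -89.67812122889059 shift [-0.      0.0001  0.0005]
turn about tool x -0.07812122889060902 q6 1.7591179741118927
strip plane [ 0.007  -0.0013  0.0634] 157
0.56 0.063 15
0.57 0.0635 20
0.58 0.0637 23
0.59 0.0635 24
0.6 0.0636 22
0.61 0.0643 1
0.62 0.0717 31
0.63 0.0689 25
0.64 0.0688 25
box 1.0
jar 0.9
beaker 1.0
bottle 0.9
plate 20.1
frame 0.9
driver 1.0
```

Run:
```python
from rig import manip
s=manip.get_state();print(s["clock"],s["contact_force"],s["position"],s["width"])
print(manip.sign_off())
```

```text
11.5 [-7.4493631  -0.9862485  20.13184712] [0.58647282 0.17744923 0.07001097] 0.010383647995291052
the job is handed in; nothing more can be done
None
```

The job is handed in, at 11.5 s of the 51 s allowed. I pressed the big key fully down with shut fingers and let it up, then did the same with the small key. I then gripped the strip by its rib, set it on the bed in front of the leaf, slid it in and left it pressed down.

**Keys:** both presses stopped firmly at about 14–16 N, roughly 6 mm below the key top. The picture before the second press showed the big key up, and in the last picture the box looks the same as at the start. The keys' travel can't be read directly.

**Last checks on the strip:**
- **Insertion:** the free edge is at about stage x = +51 mm, so about 21 mm is under the leaf.
- **Centring:** it is about 1–2 mm off centre.
- **Squareness:** the tool is within 0.1° of the stage's measured direction.
- **Flatness:** the strip's top is at 63.5 mm, with a slope of at most 0.007 rad.
- **Leaf:** its height is unchanged, about 69 mm before and after.
- **Press and grip:** the wrist read 20 N, steady, with the rib still held. I first pressed to about 31 N and backed off to stay clear of the force limit.

**What disagreed or was not confirmed:**
- The two cameras differ by about 4 mm in absolute position, so I relied on relative measurements within each view.
- An early flatness fit gave a slope of 0.07 rad because it included the rib and the leaf's lip; the fit on clear areas of the strip gave 0.007.
- In the last picture, the patches around the jar, beaker, bottle, frame block and screwdriver are unchanged. The well plate's patch differs because the gripper and its shadow cover it, so I could not confirm that one, but the arm's path did not go near it.

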